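Lay the flux bottle down on its stand

TASK

Lay the tall amber bottle gently down on its side in the bottle stand: with the fingertips or the outside of the fingers push its upper part over, away from the hand and over the low stop at its foot, until it leans on the raised fork, then keep pressing the bottle down so that it sinks together with the stiff fork until the fork is fully down. Do not hit it or let it drop, do not lift or carry the bottle, and leave the other things where they stand. Finish with the hand clear and the bottle lying still in the fork.

Things in the scene. Friction and masses are not known exactly. Their poses are not given: they have to be found in the camera images.
- bottle: Amber bottle with black screw cap, 135 mm tall, 0.2 to 0.4 kg. Body 46 mm in diameter, straight to about 85 mm up, then a shoulder; cap 29 mm wide from 112 to 135 mm. Origin: centre of its underside (its axis is 1 mm off); z from foot to cap. Starts upright on the stand's foot block (stand x about -40 mm), its front at most 10 mm from the stop; its turn about z means nothing.
- bottle_mid (a point): Point on the bottle's axis, 60 mm above its underside.
- stand: Bottle stand, fixed to the table: wooden base 300 x 110 x 12 mm; on it a wooden foot block (top 26 mm above the table), low steel stop, hinge cheeks, rubber rest. Origin: on the table under the fork's hinge axis; x: direction in which the bottle is to be tipped (within 0.5 rad of straight away from the robot), y along the hinge, z up. Base: x -110 to +190 mm, y +-55 mm.
- hinge_point (a point): Middle of the fork's hinge axis, 24 mm straight above the stand's origin; axes as the stand's. The cheeks and brass nuts round it reach 52 mm to either side and 38 mm above the table.
- fork (a joint): Angle of the swing-down fork (rad). 0: raised, leaning 0.262 from vertical away from the bottle (toward stand +x); grows as it goes down; 1.309: fully down, level, at its end stop. Starts at 0 to 0.12. Stiff hinge (friction about 0.6 N m): it stays where it is left and carries the bottle without sinking; pressing the leaning bottle 75 mm from the hinge takes 5 to 8 N.
- fork_mid (a point): On the fork, 55 mm from the hinge, where the axis of a bottle lying centred passes; z along the fork away from the hinge, y along the hinge, x into the fork. Fork: two round rubber rails 42 mm apart (centres), reaching 121 mm from the hinge, with steel wings 60 mm apart inside at the bottle's sides. Fork down: wing tops 64 mm above the table, the bottle's top line 77 mm, 53 mm above the hinge.
- beaker: Bystander: dark copper beaker, 61 mm wide, 78 mm tall, standing beside the stand. Origin: centre of its underside.
- caddy: Bystander: copper tea caddy, a plain closed drum 66 mm wide, 58 mm tall, beside the stand. Origin: centre of its underside.
- tape: Bystander: roll of masking tape lying flat, 98 mm wide, 25 mm high. Origin: centre of its underside.
- block: Bystander: wooden sanding block 44 x 84 x 28 mm. Origin: centre of its underside.
- stop_point (a point): Middle of the upper edge of the stop, on its face toward the bottle: 12 mm behind the hinge axis, 30 mm above the table. The stop is a steel bar 60 mm long, 4 mm high above the foot block; two guides 8 mm high run back from its ends, 60 mm apart inside, beside the bottle's foot. Axes as the stand's.
Not all that is in view belongs to the job. There is more than one size of the bottle; the job needs the middle-sized.

How it is judged:
By the outcome, as a careful person would: the job done as asked, in the order asked, and still so for the second after the job is handed in, with the robot touching nothing.
It also fails if it takes over 48 s, if anything falls off the work surface, if the arm or the gripper's body presses on something with over 40 N, if the wrist force passes 120 N, or if a joint passes its speed limit or range.

ROBOT

A 6-joint arm with a two-finger parallel gripper is mounted at the origin on a cart in front of the work surface, level with it; the furniture and walls round the work are solid. World frame = base frame: x ahead of the robot, y to its left, z up, the work surface at z = 0. Lengths are in m, angles in rad, forces in N, time in s.
With the tool pointing down it reaches from about 0.375 to 0.975 m from the base axis. Payload 3.8 kg.
Tool frame: the origin (TCP) lies between the finger pads; the fingertips stand 17 mm ahead of it and the grasp point (between the pads) lies 2 mm behind it; z points along the fingers, y is the line along which they close (so a half turn about z gives the same grasp; the last joint's range is limited). The gripper opens to 85 mm and grips with 20 to 120 N. Pads are 22 mm wide; open, the fingers measure 114 mm over their backs; the gripper's body (76 mm by 85 mm) begins 54 mm behind the grasp point. The pads swing forward as they close: fully open they stand 13 mm farther back than shut.
Start: joints at [-1.287, 0.264, 1.604, -0, 1.274, -0.037], TCP at [0.213, -0.641, 0.21] pointing down, gripper open.
Joint ranges: [-2.63, 2.63], [-0.94, 2.18], [0.31, 2.57], [-1.31, 4.45], [0, 2.66], [-2.55, 2.55]. Speed limits (rad/s): [2.57, 2.57, 3.14, 3.14, 3.14, 3.14].

INTERFACE

Orientations are given as a rotation vector (axis times angle).
In Python, from workcell import bot gives the robot as it stands.
- The arm moves only by the tool play_rows, never from a script. Its argument "steps" is one flat list of numbers, 4 for each row, row after row: the shift along the tool's x, y, z in m, then the turn about the tool's z in rad. A call has 1 to 10 rows; each row is the pose to reach, as a shift and turn from the pose commanded when the call began, along the tool's axes at that moment; what a row does not reach only later rows make up. A row lasts 1/8 s, in which the tool goes at most 62.5 mm and 10.7 degrees, less where a joint would pass 70% of its speed; a pose out of reach is approached as far as the arm can. A call with a gripper value outside its range is refused whole. "jaw" is the closure in counts, from 0 (fully open) to 255 (shut), set as the call begins (left out, the last holds). The fingers move at their own pace and stop on an object; "grip_force" is the grip in N (left out, the last holds). Time passes only in rows, so rows that repeat a pose let the fingers close. It gives the time, the measured TCP pose, the force, the opening and the grip force at its end, in the units of the state.
- bot.read_state(): the state, without advancing time (a new reading comes with each control period).
- bot.read_camera(name): name is "scene" or "side" or "wrist"; returns a dict with "pixels" (384x512x3 uint8, blue, green, red), "mtx" (3x3 intrinsics, pixels), "R" (3x3) and "t" (3): a world point X has camera coordinates R X + t. Camera axes: x right, y down, z forward; pixel columns grow to the right and rows downward; lengths in m; the calibration is good to about 2 mm. A picture is of the moment at which its call begins. There is no depth.
- bot.finish_job(): hands the job in; it is judged then, once.
The state is a dict: "time": time; "q": joint angles; "joint_vel": joint speeds; "joint_torque": joint torques, N m; "tool_pos": TCP position; "tcp_rot": TCP orientation; "wrist_force": force on the tool from outside, world axes, zero at the start; "torque": the same for the moment, N m; "width": opening from 0.0 (shut) to 1.0 (fully open); "grip_force": force on a finger pad.
Only numpy, scipy, OpenCV 4.12 (cv2) and the standard library are available. Lean on these libraries where they do the work, as an engineer would, in place of code of your own. Each camera call takes 0.05 s, during which the arm holds its last target. There are 200 camera calls.

## Working session

There is one attempt and no reset: what is moved stays moved. The work goes in short steps, Python scripts to look and compute and a tool call to move; the robot and the scene stay as the last step left them, time stands still between calls to the robot, and variables do not carry over. Pictures are saved under pics/ and viewed, at most 10 in all, crops included, and the job is handed in when it is done.

Besides the shell and the picture viewer there is one more tool, called after "Emit:" as a command line: name --argument value ..., lists and objects as JSON in quotes. play_rows: Moves the arm, as the interface text tells. Its arguments: {"type":"object","properties":{"steps":{"type":"array"},"jaw":{"type":"number"},"grip_force":{"type":"number"}},"required":["steps"]}

```bash
mkdir -p pics; ls; cat > h.py <<'E'
import numpy as np, cv2
from workcell import bot
from scipy.spatial.transform import Rotation as Ro
def ray(c,u,v):
    d=c["R"].T@(np.linalg.inv(c["mtx"])@np.array([u,v,1.])); o=-c["R"].T@c["t"]; return o,d
def onz(c,u,v,z):
    o,d=ray(c,u,v); return o+d*(z-o[2])/d[2]
def proj(c,X):
    p=c["mtx"]@(c["R"]@np.array(X,float)+c["t"]); return p[:2]/p[2]
def tri(*rs):
    A=0;b=0
    for o,d in rs:
        d=d/np.linalg.norm(d);P=np.eye(3)-np.outer(d,d);A=A+P;b=b+P@o
    return np.linalg.solve(A,b)
E
python3 - <<'E'
from h import *
import pickle
cs={n:bot.read_camera(n) for n in("scene","side")}
pickle.dump(cs,open("c0.pkl","wb"))
for n,c in cs.items():
    cv2.imwrite(f"pics/{n}0.png",cv2.resize(c["pixels"],(800,600),interpolation=cv2.INTER_CUBIC)); o,d=ray(c,256,192);print(n,o,d)
s=bot.read_state();print(s["time"],s["tool_pos"],s["tcp_rot"],s["width"])
E
```

```text
pics
scene [ 1.04856352 -0.52820048  0.53356275] [-0.56274348  0.64845819 -0.51271236]
side [ 0.94659579 -0.40655785  0.73333721] [-0.44547975  0.4611527  -0.76757165]
0.1 [ 0.21263491 -0.63988737  0.20906508] [-3.09923337e+00 -5.01456864e-01  3.80248269e-04] 0.9954519607972313
```

View pics/scene0.png

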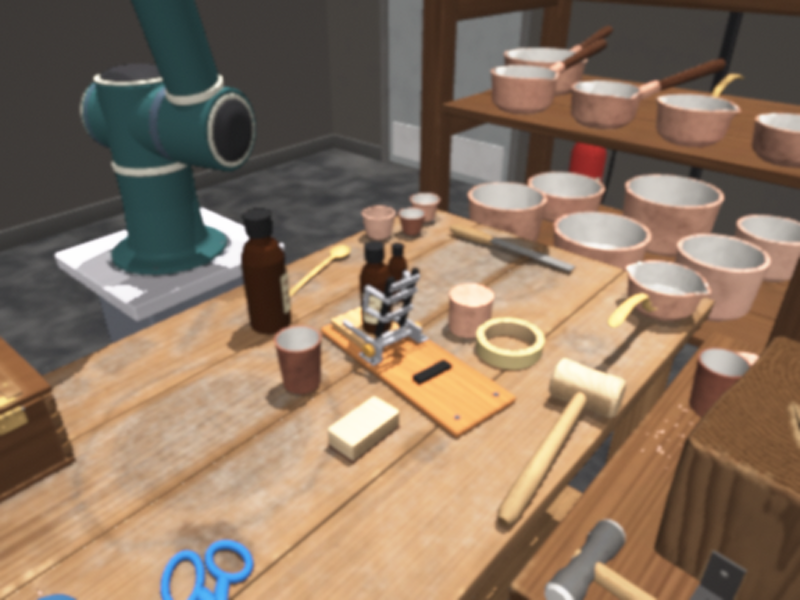

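View pics/side0.png

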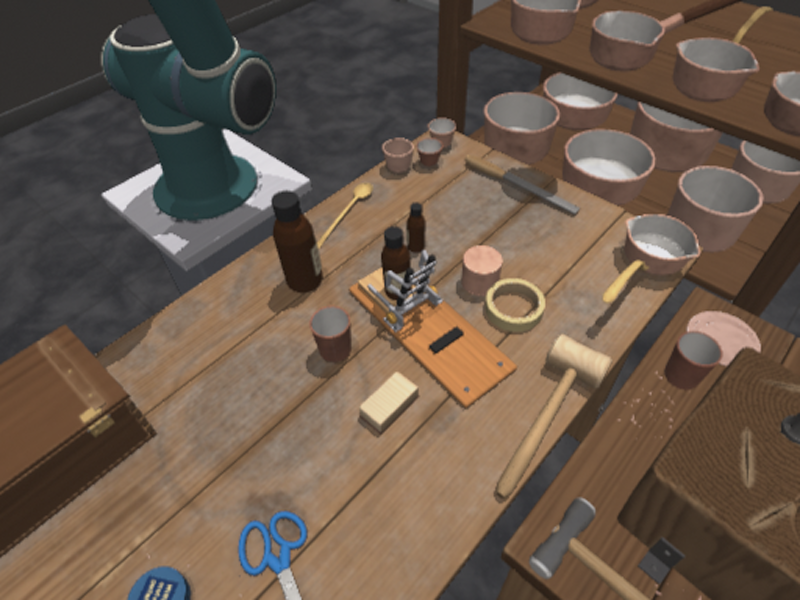

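Scene picture (800 px scale): three amber bottles, a large one at (268,270), a middle one on the stand's foot block at (375,290), and a small one behind it at (398,265). In the side picture they are at (297,245), (396,265) and (416,230). The one standing on the stand is the middle-sized and fits the description. I'll confirm it in a crop and measure the stand from the orange base.

```bash
python3 - <<'E'
from h import *
import pickle
cs=pickle.load(open("c0.pkl","rb"))
ims=[]
for n,(x0,y0,w,h) in {"scene":(195,140,150,150),"side":(210,130,150,150)}.items():
    c=cs[n];im=c["pixels"];hsv=cv2.cvtColor(im,cv2.COLOR_BGR2HSV)
    m=cv2.inRange(hsv,(7,160,110),(18,255,255)); 
    m2=np.zeros_like(m);m2[y0:y0+h,x0:x0+w]=m[y0:y0+h,x0:x0+w]
    k,l,st,_=cv2.connectedComponentsWithStats(m2);i=1+np.argmax(st[1:,4]);print(n,st[i])
    ct=max(cv2.findContours((l==i).astype(np.uint8),0,2)[0],key=cv2.contourArea)
    hull=cv2.approxPolyDP(cv2.convexHull(ct),2.5,True)[:,0]
    for p in hull: print(p,onz(c,*p,.012).round(4))
    cr=im[y0:y0+h,x0:x0+w].copy();
    cr=cv2.resize(cr,None,fx=2.66,fy=2.66,interpolation=cv2.INTER_CUBIC)
    ims.append(cr)
cv2.imwrite("pics/crop.png",np.hstack(ims))
E
```

```text
scene [249 220   9  12  61]
[255 220] [0.5564 0.0358 0.012 ]
[257 228] [0.5802 0.0154 0.012 ]
[251 231] [ 0.5776 -0.0018  0.012 ]
[249 223] [0.554  0.0179 0.012 ]Traceback (most recent call last):
  File "<stdin>", line 9, in <module>
    return _wrapfunc(a, 'argmax', axis=axis, out=out, **kwds)
    return bound(*args, **kwds)
ValueError: attempt to get argmax of an empty sequence
```

```bash
python3 - <<'E'
from h import *
import pickle
cs=pickle.load(open("c0.pkl","rb"))
ims=[]
for n,(x0,y0,w,h),seed,tab in (("scene",(195,140,150,150),(294,250),(270,290)),("side",(210,130,150,150),(301,232),(290,270))):
    c=cs[n];im=c["pixels"];hsv=cv2.cvtColor(im,cv2.COLOR_BGR2HSV)
    s=np.median(hsv[seed[1]-2:seed[1]+3,seed[0]-2:seed[0]+3].reshape(-1,3),0);print(n,s,hsv[tab[1],tab[0]])
    m=cv2.inRange(hsv,(s[0]-4,s[1]-30,s[2]-60),(s[0]+4,255,255))
    m=cv2.morphologyEx(m,cv2.MORPH_OPEN,np.ones((2,2)))
    k,l=cv2.connectedComponents(m);i=l[seed[1],seed[0]]
    ct=max(cv2.findContours((l==i).astype(np.uint8),0,2)[0],key=cv2.contourArea)
    hull=cv2.approxPolyDP(cv2.convexHull(ct),2.5,True)[:,0]
    for p in hull: print(p,onz(c,*p,.012).round(4))
    cr=im.copy();cr=cr[y0:y0+h,x0:x0+w]
    cr=cv2.resize(cr,None,fx=2.66,fy=2.66,interpolation=cv2.INTER_CUBIC)
    for p in hull: cv2.circle(cr,tuple(int(v) for v in ((p-[x0,y0])*2.66+1.3)),3,(0,255,0),1)
    ims.append(cr)
cv2.imwrite("pics/crop.png",np.hstack(ims))
E
```

```text
scene [ 18. 135. 250.] [ 14  84 198]
[244 237] [ 0.5807 -0.0279  0.012 ]
[259 221] [0.5659 0.0388 0.012 ]
[277 219] [0.5917 0.0721 0.012 ]
[330 239] [0.7231 0.0882 0.012 ]
[335 254] [0.7573 0.0524 0.012 ]
[292 277] [ 0.732  -0.0592  0.012 ]
[246 242] [ 0.5955 -0.0378  0.012 ]
side [ 13. 150. 204.] [ 13  79 151]
[272 196] [0.5687 0.0441 0.012 ]
[287 195] [0.5962 0.0723 0.012 ]
[331 236] [0.7546 0.0424 0.012 ]
[298 259] [ 0.7332 -0.0578  0.012 ]
[259 220] [ 0.5941 -0.0353  0.012 ]
```

View pics/crop.png

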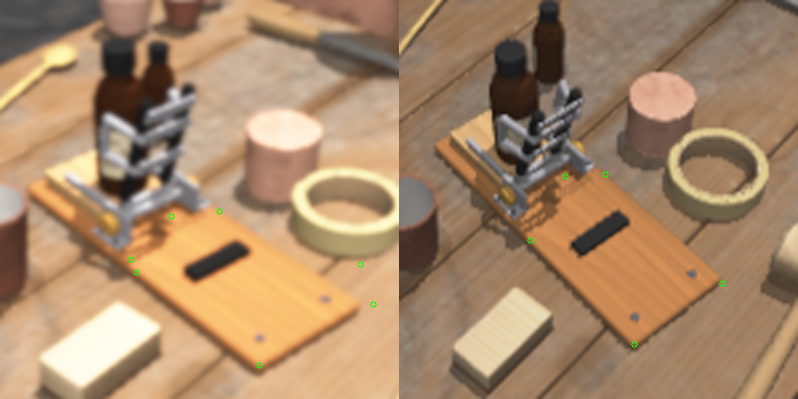

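The crop confirms the middle bottle (cap at crop (119,45) and (512,48)) standing on the foot block, with the fork raised in front of it. The board corners and cap can be read from it.

```bash
cat > m.py <<'E'
from h import *
import pickle
cs=pickle.load(open("c0.pkl","rb"))
S,D=cs["scene"],cs["side"]
sc=lambda x,y:(195+x/2.66,140+y/2.66)
sd=lambda x,y:(210+(x-399)/2.66,130+y/2.66)
for nm,c,f,ps in(("scene",S,sc,[(358,307),(260,364),(29,184)]),("side",D,sd,[(721,283),(634,341),(435,145)])):
    P=[onz(c,*f(*p),.012)[:2] for p in ps]
    fr,fl,bl=P; print(nm,np.round(P,4),np.linalg.norm(fr-fl),np.linalg.norm(fl-bl))
    d=fl-bl;print("yaw",np.arctan2(d[1],d[0]), "end", (fr+fl)/2)
    e=fr-fl;print("yaw from end",np.arctan2(-e[0],e[1]))
# cap top centre
capS,capD=sc(119,43),sd(511,48)
print("cap",tri(ray(S,*capS),ray(D,*capD)),onz(S,*capS,.161),onz(D,*capD,.161))
# caddy/tape/beaker tops
for nm,p,z in(("caddy",(661,100),.058),("tape",(716,167),.025),("block",(506,325),.028)): print(nm,onz(D,*sd(*p),z))
print("beaker",onz(D,330/1.5625,322/1.5625,.078))
E
python3 m.py
```

```text
scene [[ 0.7515  0.0413]
 [ 0.7328 -0.0579]
 [ 0.4389 -0.0077]] 0.10098511940226597 0.29820687714765803
yaw -0.1692046425675323 end [ 0.74215686 -0.00828128]
yaw from end -0.1858286634278564
side [[ 0.7553  0.0416]
 [ 0.7326 -0.0557]
 [ 0.4441 -0.0109]] 0.09987443419925288 0.2919717542998267
yaw -0.1540453816670162 end [ 0.74395473 -0.00707029]
yaw from end -0.2298251790769543
cap [0.52030937 0.02765743 0.16479504] [0.51468669 0.03322938 0.161     ] [0.51764404 0.03070978 0.161     ]
caddy [0.60285425 0.15058805 0.058     ]
tape [0.67999757 0.14030521 0.025     ]
block [ 0.64616387 -0.12268857  0.028     ]
beaker [ 0.51589938 -0.11270202  0.078     ]
```

```bash
cat >> m.py <<'E'
print("big foot",onz(D,303/1.5625,283/1.5625,0),onz(S,270/1.5625,325/1.5625,0),"cap",tri(ray(S,257/1.5625,214/1.5625),ray(D,286/1.5625,200/1.5625)))
print("small foot",onz(D,416/1.5625,248/1.5625,0))
E
python3 m.py|tail -2
```

```text
big foot [ 0.36454471 -0.04923947  0.        ] [ 0.36008136 -0.04574764  0.        ] cap [ 0.36777717 -0.04790076  0.1900329 ]
small foot [0.45887561 0.14718217 0.        ]
```

Emit:
play_rows --steps '[0, 0, -0.05, 0, 0, 0, -0.1, 0, 0, 0, -0.14, 0]' --jaw 255

```text
time: 0.48
tool_pos: [0.2129, -0.6406, 0.352]
tcp_rot: [3.101, 0.502, 0.0]
wrist_force: [-0.2, -0.7, -0.2]
width: 0.381
grip_force: 0.0
```

Emit:
play_rows --steps '[0.036, -0.045, 0, 0.05, 0.072, -0.091, 0, 0.1, 0.108, -0.136, 0, 0.15, 0.144, -0.181, 0, 0.2, 0.18, -0.227, 0, 0.25, 0.216, -0.272, 0, 0.3, 0.252, -0.317, 0, 0.35, 0.288, -0.363, 0, 0.4, 0.325, -0.408, 0, 0.45, 0.361, -0.453, 0, 0.489]'

```text
time: 1.72
tool_pos: [0.4127, -0.095, 0.35]
tcp_rot: [3.13, -0.266, 0.0]
wrist_force: [0.7, -0.4, -0.3]
width: 0.004
grip_force: 0.0
```

```bash
cat > g.py <<'E'
# usage: g.py X Z Y  (stand-frame tip-centre target, m) -> tool-axis shift from current pose
from h import *
import sys
O=np.array([.556,.0235]);psi=-.168
ex=np.array([np.cos(psi),np.sin(psi)]);ey=np.array([-ex[1],ex[0]])
s=bot.read_state();R=Ro.from_rotvec(s["tcp_rot"]).as_matrix();p=np.array(s["tool_pos"])
d=p[:2]-O;print("t",s["time"],"stand xy",d@ex,d@ey,"tcp z",p[2],"yaw",np.arctan2(R[1,0],R[0,0]),"tilt",R[2,2],"F",np.round(s["wrist_force"],1),"w",s["width"])
if len(sys.argv)>1:
    X,Z,Y=map(float,sys.argv[1:]);t=np.append(O+X*ex+Y*ey,Z);print("shift",R.T@(t-p))
E
python3 g.py -.095 .25 0
```

```text
t 1.725 stand xy -0.12151841172037992 -0.14077547286622832 tcp z 0.35001892149009795 yaw -0.16979097047206118 tilt -0.9999999817787082 F [ 0.7 -0.4 -0.3] w 0.004182648597633709
shift [ 0.02624749 -0.14082632  0.10001881]
```

Emit:
play_rows --steps '[0.009, -0.047, 0, 0, 0.017, -0.094, 0, 0, 0.026, -0.141, 0, 0, 0.026, -0.141, 0.05, 0, 0.026, -0.141, 0.1, 0, 0.026, -0.141, 0.15, 0, 0.026, -0.141, 0.19, 0, 0.026, -0.141, 0.19, 0]'

```text
time: 2.72
tool_pos: [0.458, 0.0378, 0.1563]
tcp_rot: [3.13, -0.264, -0.014]
wrist_force: [0.1, 1.0, -0.6]
width: 0.001
grip_force: 0.0
```

```bash
python3 g.py; python3 - <<'E'
from h import *
import pickle
cs={n:bot.read_camera(n) for n in("scene","side")}
pickle.dump(cs,open("c1.pkl","wb"))
cr=[cv2.resize(cs[n]["pixels"][y:y+150,x:x+130],None,fx=3,fy=3,interpolation=cv2.INTER_CUBIC) for n,x,y in(("scene",180,110),("side",200,90))]
cv2.imwrite("pics/c1.png",np.hstack(cr))
E
```

```text
t 2.725 stand xy -0.09898297171178279 -0.002322016816742204 tcp z 0.15632990810059805 yaw -0.16813398976525193 tilt -0.9999598039334353 F [ 0.1  1.  -0.6] w 0.0005011578567312529
```

View pics/c1.png

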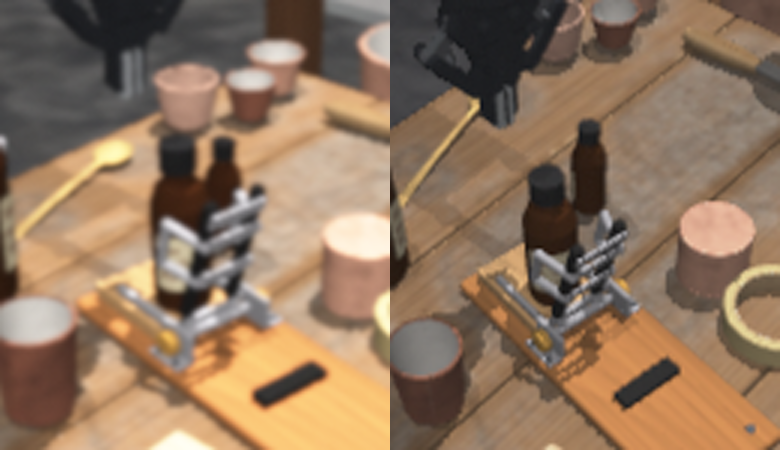

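The closed fingertips show at crop (132,92) and (503,123). The bottle's cap is at (178,143) and (547,172), upright and untouched, with the fork raised.

```bash
python3 g.py -.092 .123 0; python3 - <<'E'
from h import *
import pickle
cs=pickle.load(open("c1.pkl","rb"));S,D=cs["scene"],cs["side"]
O=np.array([.556,.0235]);psi=-.168
ex=np.array([np.cos(psi),np.sin(psi)]);ey=np.array([-ex[1],ex[0]])
f=lambda p,x,y:(x+p[0]/3,y+p[1]/3)
for n,a,b in(("tip",(132,93),(113,123)),("captop",(178,142),(157,173)),("forktipL near",(240,193),(214,217)),("forktip far",(258,190),(229,230)),("nut near",(182,332),(151,341)),("nut far",(257,300),(233,287))):
    X=tri(ray(S,*f(a,180,110)),ray(D,*f(b,200,90)));d=X[:2]-O;print(n,X.round(4),"stand",(d@ex).round(4),(d@ey).round(4))
E
```

```text
t 2.825 stand xy -0.09494692879820905 -0.0015756313936903024 tcp z 0.16102306507850445 yaw -0.16824214430488799 tilt -0.9999999824373057 F [-0.5 -0.4  0.3] w -0.0026525709100573176
shift [ 0.00293984 -0.00157395  0.03802368]
tip [0.4672 0.0352 0.1819] stand -0.0895 -0.0033
captop [0.5141 0.0339 0.1578] stand -0.0431 0.0032
forktipL near [0.5588 0.0507 0.1253] stand -0.0018 0.0272
forktip far [0.5902 0.032  0.1463] stand 0.0323 0.0141
nut near [ 0.5678 -0.0299  0.0501] stand 0.0205 -0.0506
nut far [0.5617 0.0712 0.0241] stand -0.0024 0.048
```

```bash
python3 - <<'E'
from h import *
import pickle
cs=pickle.load(open("c1.pkl","rb"))
for n,x,y in(("scene",180,110),("side",200,90)):
    for z in(.142,.18): print(n,z,(proj(cs[n],(.462,.039,z))-[x,y])*3)
    print(cs[n]["mtx"][0])
E
```

```text
scene 0.142 [133.7640016  138.70092458]
scene 0.18 [131.82882456  92.03623422]
[397.93757862   0.         253.15014074]
side 0.142 [114.01565354 155.5285936 ]
side 0.18 [110.8612502  119.71683889]
[355.86540096   0.         260.28058844]
```

```bash
python3 g.py; python3 - <<'E'
from h import *
cs={n:bot.read_camera(n) for n in("scene","side")}
cr=[cv2.resize(cs[n]["pixels"][y:y+100,x:x+90],None,fx=4.4,fy=4.4,interpolation=cv2.INTER_CUBIC) for n,x,y in(("scene",180,90),("side",200,70))]
for i,(n,x,y) in enumerate((("scene",180,90),("side",200,70))):
    for z in(.144,.161,.18): 
        q=(proj(cs[n],(.462,.039,z))-[x,y])*4.4
        cv2.circle(cr[i],tuple(int(v) for v in q),2,(0,255,0),-1)
cv2.imwrite("pics/c2.png",np.hstack(cr))
E
python3 g.py
```

```text
t 2.825 stand xy -0.09494692879820905 -0.0015756313936903024 tcp z 0.16102306507850445 yaw -0.16824214430488799 tilt -0.9999999824373057 F [-0.5 -0.4  0.3] w -0.0026525709100573176
t 2.925 stand xy -0.09344694461470386 -0.0012904280337509139 tcp z 0.16272294959188072 yaw -0.16818716716338666 tilt -0.9999921033464119 F [ 0.2 -0.5  0.1] w 9.742948491890868e-05
```

View pics/c2.png

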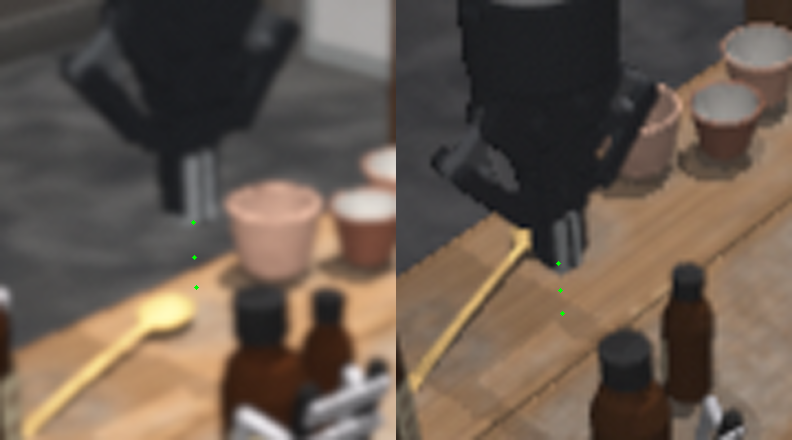

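The fingertips appear about 35 mm higher than the stated TCP offset implies: the grey pads end at (200,217) and (565,268) in the crop. I'll lower, still behind the bottle, and check again, using the wrist camera too.

Emit:
play_rows --steps '[0, 0, 0.012, 0, 0, 0, 0.025, 0, 0, 0, 0.035, 0, 0, 0, 0.035, 0]'

```text
time: 3.42
tool_pos: [0.4606, 0.0378, 0.1238]
tcp_rot: [3.13, -0.264, -0.005]
wrist_force: [-0.4, -0.5, -0.5]
width: -0.001
grip_force: 0.0
```

```bash
python3 g.py; python3 - <<'E'
from h import *
import pickle
cs={n:bot.read_camera(n) for n in("scene","side","wrist")}
pickle.dump(cs,open("c3.pkl","wb"))
cr=[]
for i,(n,x,y) in enumerate((("scene",180,90),("side",200,70))):
    c=cv2.resize(cs[n]["pixels"][y:y+100,x:x+60],None,fx=4.4,fy=4.4,interpolation=cv2.INTER_CUBIC)
    for z in(.109,.126,.145): 
        q=(proj(cs[n],(.462,.039,z))-[x,y])*4.4
        cv2.circle(c,tuple(int(v) for v in q),2,(0,255,0),-1)
    cr.append(c)
w=cv2.resize(cs["wrist"]["pixels"],(272,204));w=cv2.copyMakeBorder(w,0,236,0,0,0)
cv2.imwrite("pics/c3.png",np.hstack(cr+[w]))
c=cs["wrist"];print("wrist cam",ray(c,256,192),[proj(c,(.462,.039,z)) for z in(.109,.145)])
E
```

```text
t 3.425 stand xy -0.09648644919621645 -0.0018841193611467764 tcp z 0.12375041996274852 yaw -0.1682498470417466 tilt -0.9999955838392494 F [-0.4 -0.5 -0.5] w -0.0014600080662931709
wrist cam (array([0.53462779, 0.02517192, 0.29020052]), array([-0.28700682,  0.05432879, -0.9564004 ])) [array([255.43625895, 216.33795988]), array([254.9878906 , 239.03473237])]
```

View pics/c3.png

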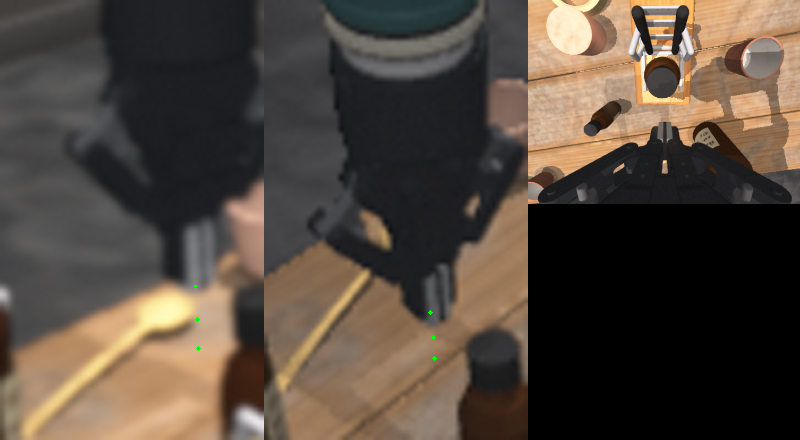

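```bash
python3 - <<'E'
from h import *
import pickle
cs=pickle.load(open("c3.pkl","rb"))
ex=np.array([.986,-.167]);ey=np.array([.167,.986]);p=np.array([.4615,.0385])
for n,x,y,k in(("scene",180,90,4.4),("side",200,70,4.4),("wrist",0,0,.53125)):
  for z in(.109,.135,.145,.155):
    print(n,z,[((proj(cs[n],[*(p+a*ex+b*ey),z])-[x,y])*k).round(0) for a,b in((.011,-.014),(.011,.014),(-.011,-.014))])
E
```

```text
scene 0.109 [array([187., 364.]), array([231., 348.]), array([163., 349.])]
scene 0.135 [array([185., 319.]), array([230., 304.]), array([161., 304.])]
scene 0.145 [array([185., 301.]), array([229., 286.]), array([160., 286.])]
scene 0.155 [array([184., 283.]), array([229., 268.]), array([159., 269.])]
side 0.109 [array([161., 380.]), array([201., 358.]), array([139., 360.])]
side 0.135 [array([158., 347.]), array([198., 325.]), array([135., 326.])]
side 0.145 [array([157., 333.]), array([197., 312.]), array([134., 313.])]
side 0.155 [array([156., 320.]), array([197., 298.]), array([132., 299.])]
wrist 0.109 [array([146., 108.]), array([126., 108.]), array([146., 123.])]
wrist 0.135 [array([148., 115.]), array([124., 115.]), array([147., 132.])]
wrist 0.145 [array([149., 118.]), array([123., 118.]), array([148., 136.])]
wrist 0.155 [array([149., 122.]), array([122., 122.]), array([149., 141.])]
```

Three cameras agree: the shut fingertips stand about 28 mm above the reported TCP. In the wrist view the fork and cap lie about 2 mm to the +y side of the fingers. I'll lower and shift to suit, then approach slowly.

Emit:
play_rows --steps '[0, -0.002, 0.015, 0, 0, -0.002, 0.03, 0, 0, -0.002, 0.047, 0, 0.004, -0.002, 0.047, 0, 0.008, -0.002, 0.047, 0, 0.011, -0.002, 0.047, 0, 0.013, -0.002, 0.047, 0, 0.013, -0.002, 0.047, 0]'

```text
time: 4.58
tool_pos: [0.4755, 0.0376, 0.0787]
tcp_rot: [-3.13, 0.264, -0.001]
wrist_force: [-1.1, 0.9, -0.5]
width: -0.003
grip_force: 0.0
```

```bash
python3 g.py; cat > sh.py <<'E'
from h import *
import sys
c={n:bot.read_camera(n) for n in("scene","side")}
cr=[cv2.resize(c[n]["pixels"][y:y+120,x:x+100],None,fx=4,fy=4,interpolation=cv2.INTER_CUBIC) for n,x,y in(("scene",205,130),("side",215,110))]
cv2.imwrite(sys.argv[1],np.hstack(cr))
E
python3 sh.py pics/c4.png
```

```text
t 4.575 stand xy -0.08175412447657217 0.00041886252547905034 tcp z 0.07870760156971382 yaw -0.16824101257860127 tilt -0.9999996549939673 F [-1.1  0.9 -0.5] w -0.0031648580444925546
```

View pics/c4.png

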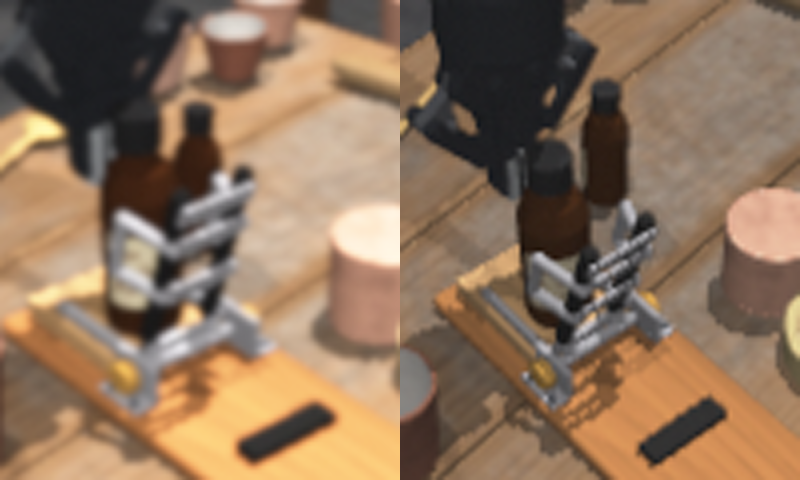

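The fingertips (crop (90,178) and (505,197)) stand just behind the bottle at shoulder height; nothing is touched yet. Starting the slow push.

Emit:
play_rows --steps '[0.002, 0, 0, 0, 0.004, 0, 0, 0, 0.006, 0, 0, 0, 0.008, 0, 0, 0, 0.01, 0, 0, 0, 0.012, 0, -0.001, 0, 0.014, 0, -0.002, 0, 0.016, 0, -0.003, 0, 0.018, 0, -0.004, 0, 0.02, 0, -0.004, 0]'

```text
time: 5.92
tool_pos: [0.495, 0.0343, 0.0825]
tcp_rot: [-3.13, 0.264, -0.0]
wrist_force: [-0.5, 0.3, 0.2]
width: 0.004
grip_force: 0.3
```

```bash
python3 g.py; cat > cap.py <<'E'
# cap-top region: dark blob nearest; prints bottle-top pixel in scene and its position along stand x assuming y=0 plane
from h import *
O=np.array([.556,.0235]);psi=-.168
ex=np.array([np.cos(psi),np.sin(psi),0]);ey=np.array([-ex[1],ex[0],0])
print(open("/dev/null").read(),end="")
E
python3 sh.py pics/c5.png
```

```text
t 5.925 stand xy -0.06197111356109063 0.000412129979478952 tcp z 0.08249981779127002 yaw -0.16818215000167935 tilt -0.999999948211769 F [-0.5  0.3  0.2] w 0.0035520872145879236
```

View pics/c5.png

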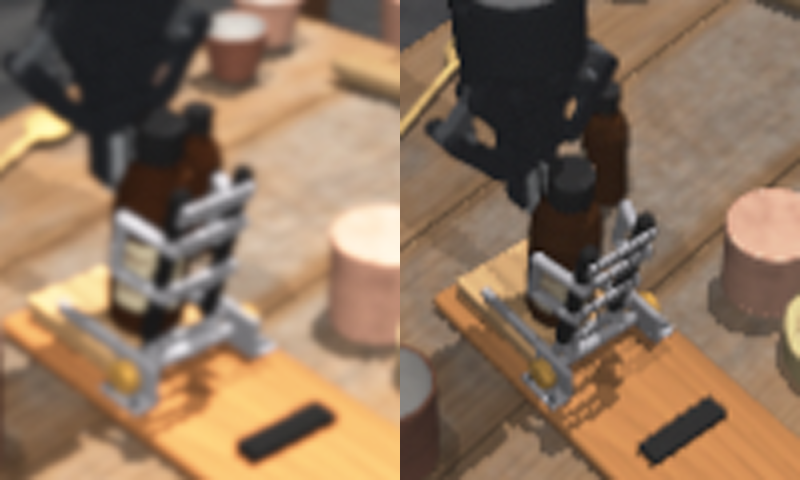

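The bottle is tipping smoothly: the cap moved from (138,110) to (163,130) and its foot is still against the stop. I'll keep going until the force shows that it is on the fork.

Emit:
play_rows --steps '[0.0015, 0, -0.0005, 0, 0.003, 0, -0.001, 0, 0.0045, 0, -0.0015, 0, 0.006, 0, -0.002, 0, 0.0075, 0, -0.0025, 0, 0.009, 0, -0.003, 0, 0.0105, 0, -0.003, 0, 0.012, 0, -0.003, 0]'

```text
time: 7.02
tool_pos: [0.5066, 0.0322, 0.0853]
tcp_rot: [-3.13, 0.264, -0.0]
wrist_force: [-0.6, -0.7, 0.7]
width: 0.002
grip_force: 0.1
```

```bash
python3 g.py; python3 g.py
```

```text
t 7.025 stand xy -0.05012141313780767 0.0003557885578993532 tcp z 0.08528544578121197 yaw -0.16823375166294424 tilt -0.9999999979066977 F [-0.6 -0.7  0.7] w 0.002067164585845458
t 7.025 stand xy -0.05012141313780767 0.0003557885578993532 tcp z 0.08528544578121197 yaw -0.16823375166294424 tilt -0.9999999979066977 F [-0.6 -0.7  0.7] w 0.002067164585845458
```

Emit:
play_rows --steps '[0.0015, 0, -0.0005, 0, 0.003, 0, -0.001, 0, 0.0045, 0, -0.0015, 0, 0.006, 0, -0.002, 0, 0.0075, 0, -0.0025, 0, 0.009, 0, -0.003, 0]'

```text
time: 7.78
tool_pos: [0.5136, 0.0313, 0.0876]
tcp_rot: [-3.13, 0.264, 0.006]
wrist_force: [-5.8, 2.3, 0.5]
width: -0.001
grip_force: 2.8
```

```bash
python3 g.py; python3 - <<'E'
from h import *
bot.read_camera("scene")
E
python3 g.py;  cp sh.py sh3.py; sed -i 's/"scene","side")}/"scene","side","wrist")}/' sh3.py; echo 'import pickle;pickle.dump(c,open(sys.argv[1]+".pkl","wb"))'>>sh3.py; python3 sh3.py pics/c6.png
```

```text
t 7.775 stand xy -0.043102766568918975 0.0006242333252425237 tcp z 0.08755985055392576 yaw -0.16843437884260257 tilt -0.999991718066085 F [-5.8  2.3  0.5] w -0.0014804562094476387
t 7.825 stand xy -0.043097442638644415 0.0006661101805983883 tcp z 0.08754679028811152 yaw -0.16848703592311623 tilt -0.9999910467315977 F [-4.9  2.2  0.6] w 0.0007376224014500636
```

About 6 N: the bottle is leaning on the fork. Now I'll follow the arc about the hinge.

Emit:
play_rows --steps '[0.003, 0, -0.001, 0, 0.006, 0, -0.0018, 0, 0.009, 0, -0.0025, 0, 0.012, 0, -0.003, 0, 0.015, 0, -0.0035, 0, 0.018, 0, -0.004, 0]'

```text
time: 8.72
tool_pos: [0.5304, 0.0288, 0.0912]
tcp_rot: [-3.129, 0.264, 0.009]
wrist_force: [-6.2, 4.2, 1.4]
width: 0.001
grip_force: 3.1
```

```bash
python3 g.py; python3 sh3.py pics/c7.png;python3 g.py
```

```text
t 8.725 stand xy -0.02611641857535225 0.0009869951408660743 tcp z 0.09116968470251374 yaw -0.1683603753829375 tilt -0.9999812433941707 F [-6.2  4.2  1.4] w 0.0013496904962201095
t 8.875 stand xy -0.025633088006030418 0.0009303725927507966 tcp z 0.09132486655629783 yaw -0.1682552520018437 tilt -0.9999866753317713 F [-5.3  2.8  1. ] w -0.004223950544280228
```

View pics/c7.png

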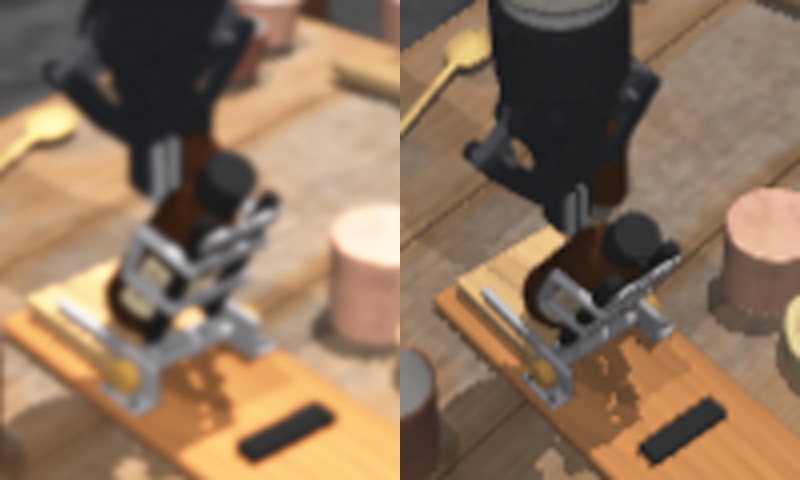

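The bottle lies in the fork, tilted about 0.6 rad, with the fingertips on its body at (160,190) and (575,220) and the fork sinking with it. Continuing the arc.

Emit:
play_rows --steps '[0.0033, 0.001, -0.0004, 0, 0.0067, 0.001, -0.0006, 0, 0.01, 0.001, -0.0008, 0, 0.0133, 0.001, -0.0008, 0, 0.0167, 0.001, -0.0007, 0, 0.02, 0.001, -0.0005, 0, 0.0233, 0.001, -0.0001, 0, 0.0266, 0.001, 0.0003, 0, 0.03, 0.001, 0.0009, 0, 0.0332, 0.001, 0.0016, 0]'

```text
time: 10.12
tool_pos: [0.5644, 0.0222, 0.0905]
tcp_rot: [-3.129, 0.264, 0.005]
wrist_force: [-5.6, 3.2, 2.6]
width: 0.001
grip_force: 2.8
```

```bash
python3 g.py; python3 sh3.py pics/c8.png;python3 g.py
```

```text
t 10.125 stand xy 0.008528715977157758 0.0001736843839605219 tcp z 0.09046428028530798 yaw -0.16823209868253738 tilt -0.9999943295068722 F [-5.6  3.2  2.6] w 0.0009364956447867538
t 10.275 stand xy 0.00923571326007399 -0.0002763716695253078 tcp z 0.09051744054669131 yaw -0.1680330179899086 tilt -0.9999985792075238 F [-3.1  1.3  1.6] w 0.0013379817061640884
```

Emit:
play_rows --steps '[0.0032, 0, 0.0008, 0, 0.0064, 0, 0.0017, 0, 0.0096, 0, 0.0027, 0, 0.0127, 0, 0.0038, 0, 0.0158, 0, 0.0051, 0, 0.0189, 0, 0.0064, 0, 0.0219, 0, 0.0079, 0, 0.0248, 0, 0.0094, 0, 0.0277, 0, 0.0111, 0, 0.0305, 0, 0.0129, 0]'

```text
time: 11.52
tool_pos: [0.5962, 0.016, 0.0778]
tcp_rot: [-3.13, 0.264, -0.001]
wrist_force: [-3.2, 2.3, 3.6]
width: -0.001
grip_force: 2.3
```

```bash
python3 g.py; python3 sh3.py pics/c9.png;python3 g.py
```

```text
t 11.525 stand xy 0.04090401927391328 -0.0006441180429110332 tcp z 0.07780432382302963 yaw -0.1682447155523127 tilt -0.9999998677996336 F [-3.2  2.3  3.6] w -0.0012998149921622656
t 11.675 stand xy 0.04097083408236781 -0.0009677766137650056 tcp z 0.07760981671447148 yaw -0.16801683686686916 tilt -0.9999995756091059 F [-1.2  0.1  1.5] w -0.002220070462101287
```

Emit:
play_rows --steps '[0.0028, 0, 0.0018, 0, 0.0055, 0, 0.0038, 0, 0.0082, 0, 0.0059, 0, 0.0107, 0, 0.008, 0, 0.0132, 0, 0.0102, 0, 0.0156, 0, 0.0125, 0, 0.0179, 0, 0.0149, 0, 0.02, 0, 0.0174, 0]'

```text
time: 12.68
tool_pos: [0.6157, 0.0127, 0.0603]
tcp_rot: [3.13, -0.264, 0.0]
wrist_force: [-2.6, 0.0, 4.4]
width: 0.003
grip_force: 2.1
```

```bash
python3 g.py; python3 sh3.py pics/c10.png;python3 g.py
```

```text
t 12.675 stand xy 0.06068485273475777 -0.0007109031811147025 tcp z 0.06025620375363242 yaw -0.1681874529761894 tilt -0.9999999888348821 F [-2.6  0.   4.4] w 0.0026983284521268757
t 12.825 stand xy 0.060535867126446805 -0.0006893493667217198 tcp z 0.0599585426904622 yaw -0.16818870880900633 tilt -0.9999999975001296 F [-0.4 -0.1  1.5] w 0.0040896431314173705
```

View pics/c10.png

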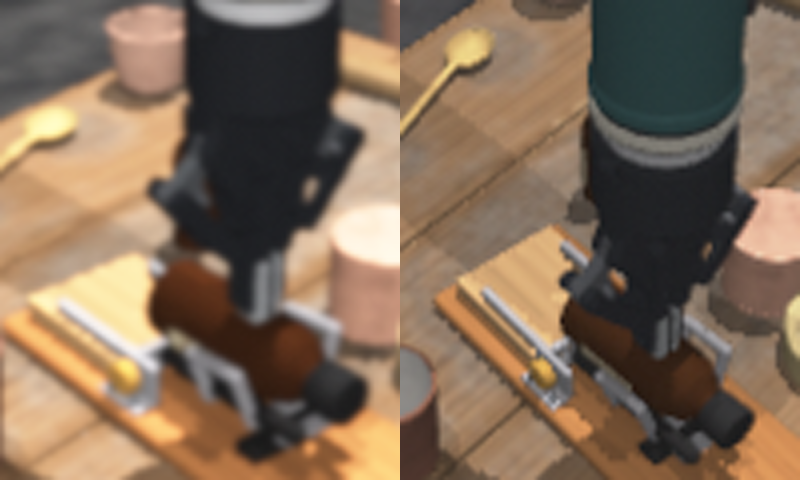

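Nearly level: the bottle is in the fork with its cap low at (335,390) and (725,415), and the fingers on the body. Pressing on until the force shows the end stop.

Emit:
play_rows --steps '[0.002, 0, 0.0025, 0, 0.004, 0, 0.005, 0, 0.005, 0, 0.007, 0, 0.006, 0, 0.009, 0]'

```text
time: 13.32
tool_pos: [0.6217, 0.0118, 0.0555]
tcp_rot: [3.13, -0.264, -0.001]
wrist_force: [-14.0, -0.2, 33.0]
width: 0.002
grip_force: 16.0
```

```bash
python3 g.py
```

```text
t 13.325 stand xy 0.06670572045812226 -0.0005891125791170943 tcp z 0.05551168257981062 yaw -0.1679783143428024 tilt -0.9999999161605683 F [-14.   -0.2  33. ] w 0.0015871129945304369
```

A firm stop at 33 N. Unloading and lifting clear to measure.

Emit:
play_rows --steps '[-0.001, 0, -0.002, 0, -0.002, 0, -0.005, 0, -0.002, 0, -0.01, 0, -0.002, 0, -0.02, 0, -0.002, 0, -0.04, 0, -0.002, 0, -0.08, 0, -0.05, 0, -0.12, 0, -0.1, 0, -0.15, 0, -0.15, 0, -0.15, 0, -0.15, 0, -0.15, 0]'

```text
time: 14.58
tool_pos: [0.4709, 0.0373, 0.2027]
tcp_rot: [-3.13, 0.262, -0.002]
wrist_force: [0.8, 0.4, -0.8]
width: 0.002
grip_force: 0.0
```

```bash
cat > lv.py <<'E'
from h import *
O=np.array([.556,.0235]);psi=-.168
ex=np.array([np.cos(psi),np.sin(psi),0]);ey=np.array([-ex[1],ex[0],0]);O3=np.append(O,0)
for n in("scene","side"):
    c=bot.read_camera(n);im=c["pixels"];hsv=cv2.cvtColor(im,cv2.COLOR_BGR2HSV)
    # bottle: brown body
    ctr=proj(c,O3+.04*ex+[0,0,.054])
    m=cv2.inRange(hsv,(0,110,15),(12,255,110))|cv2.inRange(hsv,(172,110,15),(180,255,110))
    k,l,st,ce=cv2.connectedComponentsWithStats(m)
    i=1+np.argmax([st[j,4] if np.linalg.norm(ce[j]-ctr)<30 else 0 for j in range(1,k)])
    ys,xs=np.nonzero(l==i);mn=np.array([xs.mean(),ys.mean()]);v=np.linalg.svd(np.c_[xs,ys]-mn,full_matrices=False)[2][0]
    print(n,"blob",st[i],mn.round(1),"axis deg",np.degrees(np.arctan2(v[1],v[0])).round(1))
    for th in(1.2,1.35,1.45,1.571):
        P=lambda s,nn=.03:proj(c,O3+[0,0,.024]+s*(np.sin(th)*ex+[0,0,np.cos(th)])+nn*(-np.cos(th)*ex+[0,0,np.sin(th)]))
        a,b=P(0),P(.075);capc=P(.12)
        print(th,"axis",np.degrees(np.arctan2(*(b-a)[::-1])).round(1),"mid s=30",P(.03).round(1),"cap end",capc.round(1))
    dk=cv2.inRange(hsv,(0,0,0),(180,110,70));k,l,st,ce=cv2.connectedComponentsWithStats(dk)
    for j in range(1,k):
        if st[j,4]>30 and np.linalg.norm(ce[j]-proj(c,O3+.1*ex+[0,0,.054]))<25: print("dark",st[j],ce[j].round(1))
E
python3 lv.py; python3 g.py
```

```text
scene blob [244 196  41  37 697] [264.6 213.6] axis deg 35.3
1.2 axis 8.6 mid s=30 [256.2 206.6] cap end [282.9 210.7]
1.35 axis 20.5 mid s=30 [257.8 208.9] cap end [285.9 219.4]
1.45 axis 27.2 mid s=30 [258.8 210.5] cap end [287.3 225.1]
1.571 axis 34.1 mid s=30 [259.9 212.6] cap end [288.6 231.9]
dark [265 223  30  22 307] [280.6 233.8]
side blob [257 180  37  36 674] [275.3 197.7] axis deg 43.0
1.2 axis 28.0 mid s=30 [267.2 189.4] cap end [290.6 201.8]
1.35 axis 35.1 mid s=30 [268.7 191.5] cap end [293.1 208.6]
1.45 axis 38.9 mid s=30 [269.6 193. ] cap end [294.3 212.9]
1.571 axis 43.0 mid s=30 [270.6 194.8] cap end [295.2 217.7]
dark [275 207  27  21 259] [288.9 218.3]
t 14.675 stand xy -0.08297374362863488 -0.0004550235887298756 tcp z 0.20285381871204475 yaw -0.16781638330625046 tilt -0.9999949042060696 F [0.5 0.2 0. ] w 0.0055083108954901904
```

Both views give a level bottle axis: 35.3° measured against 34.1° predicted, and 43.0° against 43.0°. With the firm end stop felt at 33 N, the fork is down. Last, I'll check that the bystanders haven't moved, then hand in.

```bash
python3 - <<'E'
from h import *
import pickle
c0=pickle.load(open("c0.pkl","rb"))["side"]["pixels"];a=bot.read_camera("side")["pixels"]
b=[bot.read_camera("side")["pixels"] for _ in range(6)][-1]
print("still",(cv2.absdiff(a,b).max(2)[150:250,230:330]>25).sum())
d=cv2.absdiff(c0,b).max(2)>40
for n,(x,y) in dict(beaker=(211,214),caddy=(308,172),tape=(329,195),block=(249,256)).items(): print(n,d[y-16:y+16,x-14:x+14].sum())
E
python3 -c "
from workcell import bot
print(bot.finish_job())"
```

```text
still 2
beaker 95
caddy 0
tape 0
block 0
the job is handed in; nothing more can be done
None
```

The amber bottle is lying level and still in the fully lowered fork with the hand clear, and I've handed the job in. The check showed no change at the caddy, tape or block; it did show changed pixels at the beaker, which the arm never came near. I handed in without looking into them, so they may only be a shadow.

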